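# Bundle three topping tins in the ratchet clamp and hold them

### The arm

A 6-joint arm with a two-finger parallel gripper is mounted at the origin on the work surface. World frame = base frame: x ahead of the robot, y to its left, z up, the work surface at z = 0. Lengths are in m, angles in rad, forces in N, time in s.
With the tool pointing down it reaches from about 0.35 to 0.925 m from the base axis. Payload 6.4 kg.
Tool frame: the origin (TCP) lies midway between the tips of the shut fingers; the grasp point (between the pads) lies 19 mm behind it; z points along the fingers, y is the line along which they close (so a half turn about z gives the same grasp; the last joint's range is limited). The gripper opens to 85 mm and grips with 20 to 120 N. Pads are 22 mm wide; open, the fingers measure 114 mm over their backs; the gripper's body (76 mm by 85 mm) begins 54 mm behind the grasp point. The pads swing forward as they close: fully open they stand 13 mm farther back than shut.
Start: joints at [-1.495, 0.245, 1.558, -0, 1.339, -0.174], TCP at [0.161, -0.63, 0.231] pointing down, gripper open.
Joint ranges: [-3.13, 3.13], [-1.02, 2.26], [0.13, 2.54], [-0.95, 4.09], [0.21, 2.88], [-2.74, 2.74]. Speed limits (rad/s): [2.57, 2.57, 3.14, 3.14, 3.14, 3.14].

### API

Orientations are given as a unit quaternion [x, y, z, w].
In Python, from cell import env gives the robot as it stands.
- The arm moves only by the tool move_arm, never from a script. Its arguments are lists of equal length, an entry for each row: "translation": the shift along the tool's x, y, z as a fraction of full scale, a list of three; "rot": the turn, a rotation vector about the tool's x, y, z as a fraction of full scale, a list of three; "jaw": the opening, from 0 (shut) to 1 (fully open). A call has 1 to 12 rows; each row shifts and turns the commanded pose from where the row before left it, along the tool's axes as they then stand; what a row does not reach is not made up. Full scale, the value 1, is 4 cm for a shift and 8 degrees for a turn. A row lasts 1/8 s, in which the tool goes at most 62.5 mm and 10.7 degrees, less where a joint would pass 70% of its speed; a pose out of reach is approached as far as the arm can. A call with a number of a shift or a turn outside -1 to 1 is refused whole. A call with a gripper value outside its range is refused whole. The fingers move at their own pace and stop on an object; the grip force is fixed at half the most. Time passes only in rows, so rows that do not move let the fingers close. It gives the time, the measured TCP pose, the force, the opening and the grip force at its end, in the units of the state.
- env.state(): the state, without advancing time (a new reading comes with each control period).
- env.grab_frame(name): name is "scene" or "top" or "wrist"; returns (picture, depth): 420x560x3 uint8, red, green, blue; 420x560 float32, m along the optical axis (not along the pixel's ray), 0 where there is no reading.
- env.get_calibration(name): a dict with "camera_matrix" (3x3 intrinsics, pixels), "R" (3x3) and "t" (3): a world point X has camera coordinates R X + t. Camera axes: x right, y down, z forward; pixel columns grow to the right and rows downward; lengths in m; the calibration is good to about 2 mm. A picture is of the moment at which its call begins: read the wrist's pose just before it. get_calibration takes no time and is no camera call; for the wrist camera it gives the pose at the moment of the call.
- env.hand_in(): hands the job in; it is judged then, once.
Trained networks look in the newest picture that a camera, given by its name, has taken for a name from the list of things; names that differ only in an ending like _2 or _b are one class to them, and where a whole thing is asked for, a point or a joint stands for the part that bears it (a point fixed in the world has none). Each returns a list of dicts, best first, with "p" (0 to 1); they miss things now and then, are a little off and sometimes report something else, mostly with a low value. They report only what shows in the picture. A call takes as long as a camera call.
- env.spot_in(camera, target): "box" ([centre column, centre row, width, height] in pixels, round what is visible of it).
- env.trace(camera, target): "mask" (420x560 bool, what is visible of it) and "box" ([centre column, centre row, width, height] in pixels, round what is visible of it).
- env.mark_of(camera, target): "xy" ([column, row] in pixels: a listed point, or the origin of a listed thing).
The state is a dict: "time": time; "joint_pos": joint angles; "joint_vel": joint speeds; "effort": joint torques, N m; "tool_pos": TCP position; "tcp_rot": TCP orientation; "ft_force": force on the tool from outside, world axes, zero at the start; "wrist_torque": the same for the moment, N m; "width": finger opening in m; "grasp_force": force on a finger pad.
Only numpy, scipy, OpenCV 4.12 (cv2) and the standard library are available. Lean on these libraries where they do the work, as an engineer would, in place of code of your own. Each camera call takes 0.05 s, during which the arm holds its last target. There are 200 camera calls.

### The job

One tin already stands in the bundling clamp: move two of the three tins standing on the table into the clamp lane, upright and flat side to flat side between it and the jaw, so that it holds three, and leave the fourth tin, the punnet, the bowl and the tub where they are. Then pump the red trigger against the fixed handle, squeezing and letting it spring back, until the jaw presses the three tins against the end stop; stop squeezing again once the jaw's sprung face has begun to sink in, because if it sinks nearly all the way the tins are crushed, and do not push the jaw along by hand. Finish holding: keep the trigger fully squeezed in the gripper, so that a helper can strap the bundle.

Things in the scene. Friction and masses are not known exactly. Their poses are not given: they have to be found in the camera images.
- clamp: Bundling clamp fixed to the table: wooden board 385 x 100 x 12 mm, at one end a black ratchet housing (top at z = 68 mm) with handle and trigger on it, a toothed bar with an orange jaw, an end stop. Origin: on the table, under the bar, at the housing. x runs along the bar to the end stop, z up; the board spans x -115 to +270 mm.
- lane (a point): Point in the middle of the tin lane, on the board's top (12 mm above the table), 150 mm along clamp x from the clamp's origin. The lane is flat with no walls, marked by white lines 27 mm either side of its middle. Tins stand in it with their thickness along clamp x, their middle on the line y = 0 of the clamp, within 15 mm and 15 degrees.
- stop: Steel end stop, an upright plate 60 mm wide and 66 mm high fixed on the board. Origin: at the foot of the face that the tins lean on, on the lane's middle, at board-top height; its x axis points away from the jaw along clamp x (tins are at negative x). Where it stands along the bar differs from day to day: 202 to 220 mm from the clamp's origin.
- jaw: The toothed bar with the orange jaw plate (46 mm wide, 48 mm high) that slides along clamp x; it carries the sprung face. Only the trigger may move it.
- face: Sprung face, moved only by the jaw. Origin: centre of the front of the black sprung face (42 mm wide, 48 mm high) that presses the tins; at the start 95 mm from the clamp's origin along clamp x, 42 mm above the table.
- jaw_travel (a joint): How far bar and jaw have been ratcheted towards the end stop, m: 0 at the start, at most 0.076. Each full pump (squeeze to at least 90 percent, then full release) leaves the jaw 8 mm further on; it cannot slip back. Held fully squeezed, the jaw stands about 2 mm ahead of where it rests after release. A part squeeze is lost.
- face_sink (a joint): How far the sprung face has sunk towards the jaw plate, m: 0 free, 0.018 bottomed. It pushes with 4 N as it begins to sink, plus 0.6 N per mm, and sinks only once the tins are tight against the end stop. More than 0.015 means crushed tins. The yellow pins between face and jaw plate look shorter as it sinks.
- trigger_pull (a joint): Angle of the red trigger, rad: 0 let go, 0.28 fully squeezed towards the handle. A spring returns it. Its pivot is at clamp x = 8 mm, z = 60 mm.
- trigger_grip (a point): Point inside the red trigger lever (10 mm thick in clamp x, 24 mm wide, top at about 150 mm) at the height to squeeze it, 124 mm above the table. It lies at clamp x = +17 mm let go, -1 mm squeezed; let go, the lever leans 8 degrees away from the handle, its outer edge at the top at x = +26 mm. The squeeze needs about 4 N at first and 7 N at the end, plus up to 9 N more from the jaw.
- handle_grip (a point): Point inside the fixed black handle (12 mm thick in clamp x, 26 mm wide, top at 156 mm), at clamp x = -26 mm, 124 mm above the table. Over the outer faces of handle and trigger it measures 54 mm let go and 36 mm fully squeezed at this height; both outer sides are free for fingers that close along clamp x from above.
- tin0: A flat-sided rigid tin standing on its end, purple with a green band at the top and a white label: 26 mm thick (its x axis), 48 mm wide (its y axis), 62 mm high, 0.12 kg. Origin: centre of its underside; z up. It already stands in the clamp, within 4 mm of the end stop.
- tin1: A flat-sided rigid tin standing on its end, purple with a green band at the top and a white label: 26 mm thick (its x axis), 48 mm wide (its y axis), 62 mm high, 0.12 kg. Origin: centre of its underside; z up. On the table.
- tin2: A flat-sided rigid tin standing on its end, purple with a green band at the top and a white label: 26 mm thick (its x axis), 48 mm wide (its y axis), 62 mm high, 0.12 kg. Origin: centre of its underside; z up. On the table.
- tin3: A flat-sided rigid tin standing on its end, purple with a green band at the top and a white label: 26 mm thick (its x axis), 48 mm wide (its y axis), 62 mm high, 0.12 kg. Origin: centre of its underside; z up. On the table. Any two of tin1, tin2 and tin3 will do.
- punnet: Clear open punnet of strawberries, 100 x 140 x 60 mm; leave alone. Origin: centre of its underside.
- bowl: White bowl, 116 mm across, 50 mm high; leave alone. Origin: centre of its underside.
- tub: Purple tub with lid, 128 mm across, 128 mm high; leave alone. Origin: centre of its underside.
- trigger: The red trigger lever; see joint trigger_pull. Origin: on its pivot.

How it is judged:
By the outcome, as a careful person would: the job done as asked, in the order asked, and still so for the second after the job is handed in, while the arm keeps its last pose, push and grip.
It also fails if it takes over 72 s, if anything falls off the work surface, if the arm or the gripper's body presses on something with over 40 N, if the wrist force passes 120 N, or if a joint passes its speed limit or range.

## Working session

There is one attempt and no reset: what is moved stays moved. The work goes in short steps, Python scripts to look and compute and a tool call to move; the robot and the scene stay as the last step left them, time stands still between calls to the robot, and variables do not carry over. Pictures are saved under pics/ and viewed, at most 10 in all, crops included, and the job is handed in when it is done.

Besides the shell and the picture viewer there is one more tool, called after "Emit:" by a JSON object that holds its "method" and its "body", one argument or row to a line. move_arm: Moves the arm, as the interface text tells. Its arguments: {"type":"object","properties":{"translation":{"type":"array"},"rot":{"type":"array"},"jaw":{"type":"array"}},"required":["translation","rot","jaw"]}

```bash
mkdir -p pics; ls
cat > h.py <<'E'
import numpy as np,cv2
from cell import env
from scipy.spatial.transform import Rotation as Ro
def cal(c):
    k=env.get_calibration(c);return np.array(k["camera_matrix"]),np.array(k["R"]),np.array(k["t"])
def cloud(c,d,k=None):
    K,R,t=k or cal(c);v,u=np.mgrid[:420,:560]
    p=np.stack([(u-K[0,2])/K[0,0]*d,(v-K[1,2])/K[1,1]*d,d],-1)
    return (p-t)@R
def ray(c,xy,z):
    K,R,t=cal(c);r=R.T@np.linalg.inv(K)@np.array([xy[0],xy[1],1.]);o=-R.T@t
    return o+r*(z-o[2])/r[2]
def proj(c,X):
    K,R,t=cal(c);p=(R@np.asarray(X,float).T+t[:,None]) if np.ndim(X)>1 else R@X+t
    q=K@p;return (q[:2]/q[2]).T
E
python3 - <<'E'
from h import *
a,d=env.grab_frame("top");b,_=env.grab_frame("scene")
np.save("top.npy",d)
cv2.imwrite("pics/top.png",a[:,:,::-1]);cv2.imwrite("pics/scene.png",b[:,:,::-1])
P=cloud("top",d)
for n in ["tin1","punnet","bowl","tub","clamp"]:
    for r in env.trace("top",n):
        m=r["mask"]&(d>0);q=P[m];
        print(n,round(r["p"],2),np.round(r["box"]),q.mean(0).round(3),q.max(0).round(3))
        if n[:3]=="tin":
            z=q[:,2];s=q[(z>.9*np.percentile(z,95))];rr=cv2.minAreaRect((s[:,:2]*1000).astype(np.float32));print("  top",rr,np.percentile(z,95))
for n in ["lane","stop","face","jaw","trigger_grip","handle_grip","clamp"]:
    for c in ["top"]:
        print(n,[(round(r["p"],2),np.round(r["xy"],1)) for r in env.mark_of(c,n)][:2])
s=env.state();print(s["time"],s["tcp_rot"],s["ft_force"],s["width"])
E
```

```text
pics
tin1 0.7 [228. 270.  17.  16.] [0.457 0.196 0.061] [0.47  0.22  0.069]
  top ((458.4127197265625, 197.19686889648438), (44.98102569580078, 22.309423446655273), 88.26116180419922) 0.06610568989016162
tin1 0.62 [186. 270.  23.  13.] [0.454 0.327 0.056] [0.471 0.356 0.068]
  top ((455.4803771972656, 331.3327331542969), (45.43488311767578, 24.35280990600586), 62.69316482543945) 0.06645391027074403
tin1 0.47 [324. 241.  12.  17.] [ 0.528 -0.062  0.073] [ 0.553 -0.045  0.082]
  top ((530.1566162109375, -62.36566162109375), (47.65729904174805, 25.482812881469727), 16.699146270751953) 0.07836215359476052
tin1 0.47 [220. 230.  20.  13.] [0.561 0.234 0.055] [0.579 0.259 0.069]
  top ((563.3770751953125, 236.614013671875), (46.94727325439453, 24.853328704833984), 80.22383117675781) 0.06656248201827722
punnet 0.68 [168. 181.  56.  39.] [0.711 0.381 0.048] [0.78  0.472 0.076]
bowl 0.67 [257. 171.  43.  37.] [0.743 0.124 0.044] [0.797 0.179 0.056]
bowl 0.39 [327. 241.   8.  21.] [ 0.527 -0.062  0.073] [ 0.553 -0.047  0.082]
tub 0.79 [374. 156.  46.  53.] [ 0.752 -0.206  0.119] [ 0.865 -0.146  0.138]
clamp 0.72 [359. 230. 132.  79.] [ 0.57  -0.181  0.026] [0.668 0.029 0.16 ]
lane [(0.76, array([336.8, 236.8]))]
stop [(0.76, array([316. , 240.7])), (0.4, array([253.5, 174.6]))]
face [(0.66, array([351.1, 227.3]))]
jaw [(0.76, array([381. , 215.5]))]
trigger_grip [(0.66, array([387.1, 217.5])), (0.43, array([187.2, 274.4]))]
handle_grip [(0.78, array([398.6, 211.7]))]
clamp [(0.67, array([383.2, 219.8])), (0.45, array([367.9, 162.6]))]
0.7 [ 9.92209449e-01  1.24580931e-01 -2.01507749e-05  3.57299545e-05] [-0.85408923  0.26980022 -0.34140538] 0.0854825846674957
```

View pics/top.png

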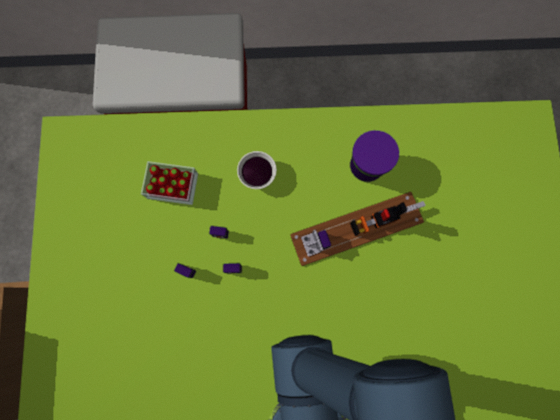

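View pics/scene.png

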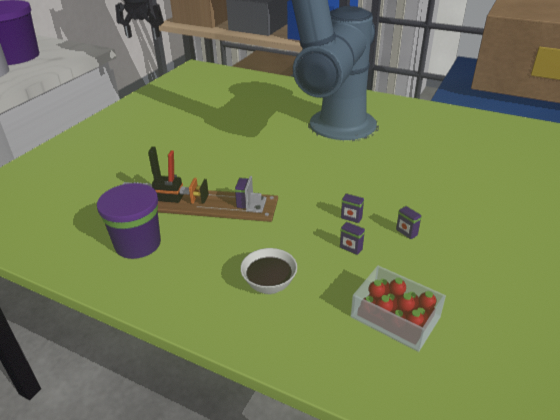

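Run:
```python
from h import *
d=np.load("top.npy");P=cloud("top",d)
q=P.reshape(-1,3);q=q[(d.ravel()>0)]
w=(q[:,0]>.45)&(q[:,0]<.7)&(q[:,1]>-.36)&(q[:,1]<.06)
q=q[w]
for lo,hi in [(.006,.02),(.03,.09),(.11,.17)]:
    s=q[(q[:,2]>lo)&(q[:,2]<hi)];print(lo,len(s),cv2.minAreaRect((s[:,:2]*1000).astype(np.float32)))
for n,xy,z in [("lane",(336.8,236.8),.012),("stop",(316,240.7),.012),("face",(351.1,227.3),.042),("trig",(387.1,217.5),.124),("hand",(398.6,211.7),.124),("clamp",(383.2,219.8),0)]:
    print(n,ray("top",xy,z).round(4))
for c in["scene"]:
    env.grab_frame(c)
    for n in ["lane","stop","face","trigger_grip","handle_grip","clamp"]:
        z=dict(lane=.012,stop=.012,face=.042,trigger_grip=.124,handle_grip=.124,clamp=0)[n]
        print(n,[(round(r["p"],2),ray(c,r["xy"],z).round(3)) for r in env.mark_of(c,n)][:1])
K,R,t=cal("scene");print("scene cam",-R.T@t);K,R,t=cal("top");print("top cam",-R.T@t,K[0,0]); K,R,t=cal("wrist"); s=env.state();T=Ro.from_quat(s["tcp_rot"]).as_matrix();print("wrist in tool",T.T@(-R.T@t-np.array(s["tool_pos"])),(R@T).round(2).tolist(),K[0,0])
```

```text
0.006 3456 ((576.3660278320312, -150.76864624023438), (418.1685791015625, 248.07559204101562), 89.69375610351562)
0.03 920 ((578.7088623046875, -185.75978088378906), (59.33705139160156, 359.4842224121094), 20.09889793395996)
0.11 187 ((642.52001953125, -230.418212890625), (131.8413848876953, 56.473960876464844), 14.280865669250488)
lane [ 0.5403 -0.108   0.012 ]
stop [ 0.5307 -0.0467  0.012 ]
face [ 0.5627 -0.1462  0.042 ]
trig [ 0.5742 -0.2296  0.124 ]
hand [ 0.589  -0.2615  0.124 ]
clamp [ 0.5885 -0.2501  0.    ]
lane [(0.61, array([ 0.541, -0.095,  0.012]))]
stop [(0.69, array([ 0.526, -0.049,  0.012]))]
face [(0.64, array([ 0.562, -0.162,  0.042]))]
trigger_grip [(0.58, array([ 0.583, -0.227,  0.124]))]
handle_grip [(0.71, array([ 0.603, -0.27 ,  0.124]))]
clamp [(0.9, array([ 0.605, -0.229,  0.   ]))]
scene cam [1.39047791 0.48678157 0.74732302]
top cam [0.38611386 0.06298692 1.23624005] 419.99766217244735
wrist in tool [ 7.73299988e-02 -1.49098580e-05 -1.42057522e-01] [[-0.0, 1.0, -0.0], [-0.95, -0.0, -0.3], [-0.3, 0.0, 0.95]] 325.70873200612345
```

The top view shows the three loose tins at pixels (232,268), (185,270) and (219,231). The clamp runs from (413,205) at the handle end to (300,250) at the stop end, with tin0 at about (323,240). The scene view shows the same layout. Next I'll look with the wrist camera over the clamp.

Emit:
{"method": "move_arm", "body": {
  "translation": [
    [0.77,-0.58,-0.05],
    [0.77,-0.58,-0.05],
    [0.77,-0.58,-0.05],
    [0.77,-0.58,-0.05],
    [0.77,-0.58,-0.05],
    [0.77,-0.58,-0.05],
    [0.77,-0.58,-0.05],
    [0.77,-0.58,-0.05],
    [0.77,-0.58,-0.05],
    [0.77,-0.58,-0.05],
    [0.77,-0.58,-0.05],
    [0.77,-0.58,-0.05]
  ],
  "rot": [
    [0,0,0],
    [0,0,0],
    [0,0,0],
    [0,0,0],
    [0,0,0],
    [0,0,0],
    [0,0,0],
    [0,0,0],
    [0,0,0],
    [0,0,0],
    [0,0,0],
    [0,0,0]
  ],
  "jaw": [1,1,1,1,1,1,1,1,1,1,1,1]
}}

```text
time: 2.55
tool_pos: [0.4507, -0.2677, 0.2556]
tcp_rot: [0.992, 0.125, 0.0, 0.0]
ft_force: [0.3, -0.5, 0.2]
width: 0.0854
grasp_force: 0.0
```

Emit:
{"method": "move_arm", "body": {
  "translation": [
    [0.77,-0.58,-0.05],
    [0.77,-0.58,-0.05],
    [0.77,-0.58,-0.05],
    [0.77,-0.58,-0.05],
    [0,0,0],
    [0,0,0]
  ],
  "rot": [
    [0,0,0],
    [0,0,0],
    [0,0,0],
    [0,0,0],
    [0,0,0],
    [0,0,0]
  ],
  "jaw": [1,1,1,1,1,1]
}}

```text
time: 3.3
tool_pos: [0.5462, -0.1486, 0.2632]
tcp_rot: [0.992, 0.125, -0.0, 0.0]
ft_force: [0.4, 0.2, 0.1]
width: 0.0855
grasp_force: 0.0
```

Run:
```python
from h import *
k=cal("wrist");a,d=env.grab_frame("wrist");P=cloud("wrist",d,k)
np.savez("w1.npz",a=a,d=d,P=P);cv2.imwrite("pics/w1.png",a[:,:,::-1])
s=env.state();print(s["time"],s["tool_pos"],s["tcp_rot"],s["ft_force"])
Z=dict(lane=.012,stop=.012,face=.042,trigger_grip=.124,handle_grip=.124,clamp=0,tin0=0.012)
for n in Z:
    print(n,[(round(r["p"],2),np.round(r["xy"]),ray("wrist",r["xy"],Z[n]).round(4)) for r in env.mark_of("wrist",n)][:2])
q=P[d>0]
for lo,hi in [(.055,.078),(.07,.08)]:
    s=q[(q[:,2]>lo)&(q[:,2]<hi)&(q[:,1]>-.12)];print(lo,len(s),cv2.minAreaRect((s[:,:2]*1000).astype(np.float32)))
for r in env.trace("wrist","tin0"):
    m=r["mask"]&(d>0);z=P[m];z=z[z[:,2]>.068];print("tin",r["p"],r["box"],len(z), np.median(z[:,2]) if len(z) else 0,cv2.minAreaRect((z[:,:2]*1000).astype(np.float32)) if len(z)>5 else 0)
```

```text
3.35 [ 0.54599396 -0.14891605  0.26316281] [ 9.92256133e-01  1.24208409e-01 -1.87826335e-04  4.48370901e-05] [-0.4152802   0.27684729 -0.23325918]
lane [(0.56, array([244., 163.]), array([ 0.5472, -0.1046,  0.012 ]))]
stop [(0.81, array([195., 166.]), array([ 0.5291, -0.0472,  0.012 ]))]
face [(0.92, array([287., 165.]), array([ 0.5621, -0.1539,  0.042 ]))]
trigger_grip [(0.55, array([374., 176.]), array([ 0.5849, -0.225 ,  0.124 ]))]
handle_grip [(0.65, array([422., 173.]), array([ 0.5979, -0.2648,  0.124 ]))]
clamp [(0.58, array([364., 155.]), array([ 0.5914, -0.2454,  0.    ])), (0.51, array([422., 175.]), array([ 0.5859, -0.3247,  0.    ]))]
tin0 [(0.83, array([209., 169.]), array([ 0.53  , -0.0643,  0.012 ]))]
0.055 1791 ((532.5699462890625, -59.05768966674805), (59.817657470703125, 34.21589660644531), 17.474605560302734)
0.07 1488 ((532.459716796875, -58.826656341552734), (59.746028900146484, 33.70890808105469), 17.474605560302734)
tin 0.86 [201.7, 175.1, 36.3, 51.1] 1090 0.0728813449370641 ((531.3698120117188, -63.4909553527832), (47.3470458984375, 26.298717498779297), 17.77598762512207)
tin 0.81 [7.6, 173.4, 12.2, 25.4] 0 0 0
```

View pics/w1.png

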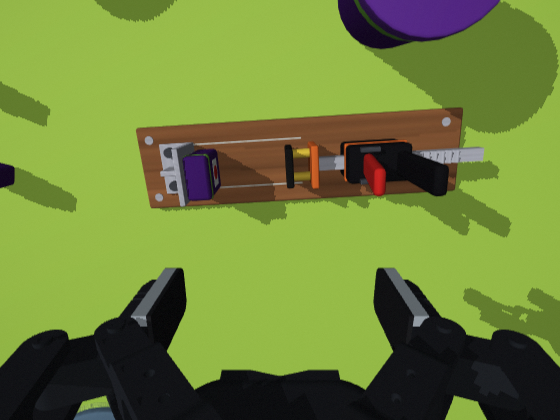

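The wrist view shows the clamp squarely: stop at (180,170), tin0 at (202,175), sprung face at (288,167), orange jaw at (315,165), trigger at (375,175) and handle at (425,170). Next I'll fit the board to get the clamp frame.

Run:
```python
from h import *
f=np.load("w1.npz");a,d,P=f["a"],f["d"],f["P"]
h=cv2.cvtColor(a,cv2.COLOR_RGB2HSV)
m=(((h[...,0]<22)|(h[...,0]>170))&(h[...,1]>60)&(P[...,2]<.02)&(P[...,2]>.004)&(np.mgrid[:420,:560][0]<230)).astype(np.uint8)
m=cv2.morphologyEx(m,cv2.MORPH_OPEN,np.ones((3,3)))
v,u=np.where(m);pt=np.array([ray("wrist",(x,y),.012)[:2] for x,y in zip(u,v)])*1000
r=cv2.minAreaRect(pt.astype(np.float32));print(r,len(u));
B=cv2.boxPoints(r);print(B)
g=P[(m>0)];print("z",np.median(g[:,2]))
# clamp frame from rect centre
ang=np.radians(r[2]) ;c=np.array(r[0])/1000
ax=np.array([np.cos(ang),np.sin(ang)])
if abs(r[1][0]-385)>60: ax=np.array([-ax[1],ax[0]])
if ax[1]<0: ax=-ax
ay=np.array([-ax[1],ax[0]])
o=c-ax*.0775;print("origin",o,"yaw",np.degrees(np.arctan2(ax[1],ax[0])))
for n,p in dict(lane=(.5472,-.1046),stop=(.5291,-.0472),face=(.5621,-.1539),trig=(.5849,-.225),hand=(.5979,-.2648),tin0=(.53137,-.06349)).items():
    e=np.array(p)-o;print(n,(e@ax).round(4),(e@ay).round(4))
q=P[(d>0)]
L=(q[:,:2]-o)@np.stack([ax,ay],1)
for nm,(x0,x1),(z0,z1) in [("stoptop",(.17,.26),(.074,.09)),("stop/tin",(.16,.26),(.068,.09)),("face",(.07,.1),(.05,.075)),("jaw",(.06,.13),(.05,.075)),("trig",(0,.04),(.13,.17)),("hand",(-.05,-.01),(.13,.17))]:
    w=(L[:,0]>x0)&(L[:,0]<x1)&(q[:,2]>z0)&(q[:,2]<z1)&(abs(L[:,1])<.05)
    if w.sum()>5: print(nm,w.sum(),np.percentile(L[w],[1,50,99],axis=0).round(4).tolist(),np.percentile(q[w,2],[50,99]).round(3))
```

```text
Traceback (most recent call last):
  File "h.py", line 11, in ray
    K,R,t=cal(c);r=R.T@np.linalg.inv(K)@np.array([xy[0],xy[1],1.]);o=-R.T@t
          ~~~^^^
  File "h.py", line 5, in cal
    k=env.get_calibration(c);return np.array(k["camera_matrix"]),np.array(k["R"]),np.array(k["t"])
ValueError: time passes only in moves, steps and waits
```

```bash
cat > fit.py <<'E'
from h import *
f=np.load("w1.npz");a,d,P=f["a"],f["d"],f["P"]
K,R,t=cal("wrist");C=-R.T@t
h=cv2.cvtColor(a,cv2.COLOR_RGB2HSV)
m=(((h[...,0]<22)|(h[...,0]>170))&(h[...,1]>60)&(P[...,2]<.02)&(P[...,2]>.004)&(np.mgrid[:420,:560][0]<230)).astype(np.uint8)
m=cv2.morphologyEx(m,cv2.MORPH_OPEN,np.ones((3,3)))
g=P[m>0];pt=(C+(g-C)*((.012-C[2])/(g[:,2:]-C[2])))[:,:2]*1000
r=cv2.minAreaRect(pt.astype(np.float32));print(r,len(g));
print("z",np.median(g[:,2]))
ang=np.radians(r[2]) ;c=np.array(r[0])/1000
ax=np.array([np.cos(ang),np.sin(ang)])
if abs(r[1][0]-385)>60: ax=np.array([-ax[1],ax[0]])
if ax[1]<0: ax=-ax
ay=np.array([-ax[1],ax[0]])
o=c-ax*.0775;print("origin",o,"yaw",np.degrees(np.arctan2(ax[1],ax[0])))
for n,p in dict(lane=(.5472,-.1046),stop=(.5291,-.0472),face=(.5621,-.1539),trig=(.5849,-.225),hand=(.5979,-.2648),tin0=(.53137,-.06349)).items():
    e=np.array(p)-o;print(n,(e@ax).round(4),(e@ay).round(4))
q=P[(d>0)]
L=(q[:,:2]-o)@np.stack([ax,ay],1)
for nm,(x0,x1),(z0,z1) in [("stoptop",(.17,.26),(.0755,.09)),("face",(.07,.1),(.05,.075)),("jaw",(.06,.13),(.05,.075)),("trig",(0,.04),(.13,.17)),("hand",(-.05,-.01),(.13,.17))]:
    w=(L[:,0]>x0)&(L[:,0]<x1)&(q[:,2]>z0)&(q[:,2]<z1)&(abs(L[:,1])<.05)
    if w.sum()>5: print(nm,w.sum(),np.percentile(L[w],[1,50,99],axis=0).round(4).tolist(),np.percentile(q[w,2],[50,99]).round(3))
E
python3 fit.py
```

```text
((567.7658081054688, -167.8211212158203), (98.03868103027344, 381.1258850097656), 17.800642013549805) 15911
z 0.011174258699836572
origin [ 0.59145802 -0.24161088] yaw 107.8006420135498
lane 0.144 0.0003
stop 0.2042 -0.0001
face 0.0925 0.0011
trig 0.0178 0.0012
hand -0.024 0.001
tin0 0.188 0.0028
stoptop 343 [[0.2024, -0.0295], [0.2053, -0.0015], [0.2087, 0.0296]] [0.077 0.079]
face 308 [[0.0873, -0.0208], [0.0912, -0.0014], [0.0951, 0.0202]] [0.065 0.067]
jaw 682 [[0.0604, -0.0225], [0.0681, -0.0016], [0.095, 0.0212]] [0.065 0.067]
trig 421 [[0.0155, -0.0115], [0.0217, -0.0014], [0.0251, 0.0112]] [0.147 0.149]
hand 846 [[-0.0304, -0.0126], [-0.0213, -0.0014], [-0.0193, 0.0121]] [0.152 0.156]
```

Emit:
{"method": "move_arm", "body": {
  "translation": [
    [0.12,-0.92,0],
    [0.12,-0.92,0],
    [0.12,-0.92,0],
    [0.12,-0.92,0],
    [0.12,-0.92,0],
    [0.12,-0.92,0],
    [0.12,-0.92,0],
    [0.12,-0.92,0],
    [0.12,-0.92,0],
    [0.12,-0.92,0],
    [0,0,0],
    [0,0,0]
  ],
  "rot": [
    [0,0,0],
    [0,0,0],
    [0,0,0],
    [0,0,0],
    [0,0,0],
    [0,0,0],
    [0,0,0],
    [0,0,0],
    [0,0,0],
    [0,0,0],
    [0,0,0],
    [0,0,0]
  ],
  "jaw": [1,1,1,1,1,1,1,1,1,1,1,1]
}}

```text
time: 5.25
tool_pos: [0.502, 0.2197, 0.2632]
tcp_rot: [0.992, 0.125, -0.0, 0.0]
ft_force: [-0.6, -0.7, -0.2]
width: 0.085
grasp_force: 0.0
```

```bash
cat >> h.py <<'E'
def tins(zmin=.052,zmax=.07):
    k=cal("wrist");a,d=env.grab_frame("wrist");P=cloud("wrist",d,k)
    for r in env.trace("wrist","tin1"):
        z=P[r["mask"]&(d>0)];z=z[(z[:,2]>zmin)&(z[:,2]<zmax)]
        if len(z)<30: continue
        (x,y),(w,h),g=cv2.minAreaRect((z[:,:2]*1000).astype(np.float32))
        if w<h: g+=90;w,h=h,w
        print("tin",round(r["p"],2),"xy",round(x,1),round(y,1),"size",round(w,1),round(h,1),"long axis",round(g,1),"z",np.median(z[:,2]).round(4))
    return a,d,P
def cur():
    s=env.state();M=Ro.from_quat(s["tcp_rot"]).as_matrix()
    return np.array(s["tool_pos"]),np.degrees(np.arctan2(M[1,0],M[0,0])),s,M
def plan(pos,yaw,n):
    """n equal rows of move and turn about tool z (tool down)"""
    p,y0,s,M=cur();dy=(yaw-y0+180)%360-180
    step=(np.array(pos)-p)/n;r=np.round(-dy/n/8,2);out=[]
    y=y0;q=p.copy()
    for i in range(n):
        e=p+step*(i+1)-q;c,si=np.cos(np.radians(y)),np.sin(np.radians(y))
        Tm=np.array([[c,si,0],[si,-c,0],[0,0,-1]])
        v=np.round(Tm.T@e/.04,2);q=q+Tm@v*.04;y-=r*8;out.append(v.tolist())
    print("rot",r,"end",q.round(4),round(y,2));print(out)
E
python3 - <<'E'
from h import *
a,d,P=tins();cv2.imwrite("pics/w2.png",a[:,:,::-1])
p,y,s,M=cur();print(s["time"],p,y,M[:,2])
E
```

```text
tin 0.89 xy 457.0 332.0 size 48.2 26.1 long axis 63.1 z 0.0607
tin 0.88 xy 553.9 -57.1 size 18.7 1.6 long axis 109.2 z 0.0653
tin 0.8 xy 459.8 197.7 size 48.3 26.2 long axis 90.0 z 0.0607
tin 0.7 xy 564.5 235.5 size 48.4 26.5 long axis 81.3 z 0.0609
5.35 [0.50218291 0.21924257 0.26330036] 14.242006738027978 [ 4.41652872e-05 -2.12436347e-04 -9.99999976e-01]
```

Run:
```python
from h import *
plan((.460,.1977,.14),0,5)
```

```text
rot 0.36 end [0.46   0.1976 0.1401] -0.16
[[-0.23, 0.05, 0.62], [-0.23, 0.07, 0.61], [-0.22, 0.07, 0.62], [-0.22, 0.09, 0.62], [-0.22, 0.1, 0.61]]
```

Emit:
{"method": "move_arm", "body": {
  "translation": [
    [-0.23,0.05,0.62],
    [-0.23,0.07,0.61],
    [-0.22,0.07,0.62],
    [-0.22,0.09,0.62],
    [-0.22,0.1,0.61],
    [0,0,0.75],
    [0,0,0.75],
    [0,0,0.75],
    [0,0,0.75],
    [0,0,0],
    [0,0,0],
    [0,0,0]
  ],
  "rot": [
    [0,0,0.36],
    [0,0,0.36],
    [0,0,0.36],
    [0,0,0.36],
    [0,0,0.36],
    [0,0,0],
    [0,0,0],
    [0,0,0],
    [0,0,0],
    [0,0,0],
    [0,0,0],
    [0,0,0]
  ],
  "jaw": [1,1,1,1,1,1,1,1,1,1,0.4,0.4]
}}

```text
time: 6.85
tool_pos: [0.4612, 0.1985, 0.0217]
tcp_rot: [1.0, -0.001, 0.001, -0.0]
ft_force: [0.6, -0.5, -0.1]
width: 0.0517
grasp_force: 0.0
```

Emit:
{"method": "move_arm", "body": {
  "translation": [
    [0,0,0],
    [0,0,0],
    [0,0,0],
    [0,0,-0.5],
    [0,0,-1],
    [0,0,-1],
    [0,0,0]
  ],
  "rot": [
    [0,0,0],
    [0,0,0],
    [0,0,0],
    [0,0,0],
    [0,0,0],
    [0,0,0],
    [0,0,0]
  ],
  "jaw": [0.4,0.4,0.4,0.4,0.4,0.4,0.4]
}}

```text
time: 7.72
tool_pos: [0.4622, 0.199, 0.1237]
tcp_rot: [1.0, -0.001, 0.004, -0.001]
ft_force: [0.1, -0.7, -1.0]
width: 0.0476
grasp_force: 61.8
```

Run:
```python
from h import *
p,y,s,M=cur();print(p,y,s["width"],s["grasp_force"])
ax=np.array([np.cos(np.radians(107.8)),np.sin(np.radians(107.8))]);o=np.array([.5915,-.2416])
t=o+ax*.158;print(t)
plan((*t,.125),107.8,14)
```

```text
[0.462212   0.19896753 0.12372561] -0.0732429789543539 0.04757442312956817 61.80546283721924
[ 0.54320014 -0.09116356]
rot -0.96 end [ 0.5434 -0.0913  0.1249] 107.45
[[0.15, 0.52, -0.0], [0.07, 0.53, -0.0], [0.0, 0.54, -0.01], [-0.07, 0.53, 0.0], [-0.14, 0.52, -0.0], [-0.2, 0.5, -0.0], [-0.28, 0.46, -0.01], [-0.33, 0.43, 0.0], [-0.38, 0.37, -0.0], [-0.43, 0.32, -0.0], [-0.48, 0.26, -0.01], [-0.5, 0.2, 0.0], [-0.52, 0.12, 0.0], [-0.54, 0.06, -0.0]]
```

Emit:
{"method": "move_arm", "body": {
  "translation": [
    [0.15,0.52,0],
    [0.07,0.53,0],
    [0,0.54,-0.01],
    [-0.07,0.53,0],
    [-0.14,0.52,0],
    [-0.2,0.5,0],
    [-0.28,0.46,-0.01],
    [-0.33,0.43,0],
    [-0.38,0.37,0],
    [-0.43,0.32,0],
    [-0.48,0.26,-0.01],
    [-0.5,0.2,0]
  ],
  "rot": [
    [0,0,-0.96],
    [0,0,-0.96],
    [0,0,-0.96],
    [0,0,-0.96],
    [0,0,-0.96],
    [0,0,-0.96],
    [0,0,-0.96],
    [0,0,-0.96],
    [0,0,-0.96],
    [0,0,-0.96],
    [0,0,-0.96],
    [0,0,-0.96]
  ],
  "jaw": [0.4,0.4,0.4,0.4,0.4,0.4,0.4,0.4,0.4,0.4,0.4,0.4]
}}

```text
time: 9.22
tool_pos: [0.5284, -0.0508, 0.1196]
tcp_rot: [0.693, 0.721, -0.001, -0.001]
ft_force: [-0.1, 0.9, -1.5]
width: 0.0475
grasp_force: 61.7
```

Emit:
{"method": "move_arm", "body": {
  "translation": [
    [-0.52,0.12,0],
    [-0.54,0.06,0],
    [0,0,0],
    [0,0,0]
  ],
  "rot": [
    [0,0,-0.96],
    [0,0,-0.96],
    [0,0,-0.05],
    [0,0,0]
  ],
  "jaw": [0.4,0.4,0.4,0.4]
}}

```text
time: 9.72
tool_pos: [0.54, -0.0912, 0.1202]
tcp_rot: [0.589, 0.808, -0.0, -0.001]
ft_force: [-0.6, 0.4, -0.9]
width: 0.0472
grasp_force: 61.7
```

```bash
cat >> h.py <<'E'
ax=np.array([np.cos(np.radians(107.8)),np.sin(np.radians(107.8))]);ay=np.array([-ax[1],ax[0]]);o=np.array([.5915,-.2416])
def cl(p): return ((np.asarray(p)[...,:2]-o)@np.stack([ax,ay],1))
E
python3 - <<'E'
from h import *
p,y,s,M=cur();print(s["time"],p,y,cl(p),s["width"],M[:,2])
k=cal("wrist");a,d=env.grab_frame("wrist");P=cloud("wrist",d,k);cv2.imwrite("pics/w3.png",a[:,:,::-1])
for r in env.trace("wrist","tin1"):
    z=P[r["mask"]&(d>0)];w=z[z[:,2]>np.percentile(z[:,2],90)-.006];print(r["p"],np.round(r["box"]),np.percentile(cl(w),[2,50,98],axis=0).round(4).tolist(),np.median(w[:,2]))
E
```

```text
9.725 [ 0.54001719 -0.09121302  0.12015528] 107.75691638711211 [0.15892592 0.00304571] 0.04723268957582244 [-0.00206003  0.00109682 -0.99999728]
0.9 [278. 186.  82.  44.] [[0.1778, -0.0185], [0.1901, 0.004], [0.2012, 0.0264]] 0.0731366481218993
0.59 [280. 297. 126. 116.] [[0.1454, -0.0196], [0.1594, 0.0023], [0.1691, 0.0246]] 0.1594464114180515
0.56 [281. 214. 143. 320.] [[0.0042, -0.0471], [0.2017, -0.0008], [0.2684, 0.0494]] 0.01139649151914359
```

View pics/w3.png

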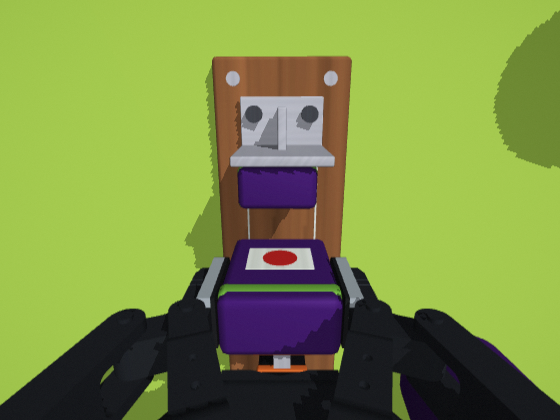

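Tin in hand is upright above the lane at (280,320), tin0 is at (278,187), and the lane lines are at columns 248 and 316. I'll nudge it 3 mm sideways and 3 mm towards tin0, then lower it.

Emit:
{"method": "move_arm", "body": {
  "translation": [
    [0.07,0.08,0],
    [0,0,0.7],
    [0,0,0.7],
    [0,0,0.5],
    [0,0,0.2],
    [0,0,0],
    [0,0,0]
  ],
  "rot": [
    [0,0,0],
    [0,0,0],
    [0,0,0],
    [0,0,0],
    [0,0,0],
    [0,0,0],
    [0,0,0]
  ],
  "jaw": [0.4,0.4,0.4,0.4,0.4,0.4,0.4]
}}

```text
time: 10.7
tool_pos: [0.5439, -0.0884, 0.0384]
tcp_rot: [0.589, 0.808, 0.0, 0.001]
ft_force: [0.0, 0.0, -0.1]
width: 0.0473
grasp_force: 61.8
```

Emit:
{"method": "move_arm", "body": {
  "translation": [
    [0,0,0.08],
    [0,0,0.04],
    [0,0,0]
  ],
  "rot": [
    [0,0,0],
    [0,0,0],
    [0,0,0]
  ],
  "jaw": [0.4,0.4,0.4]
}}

```text
time: 11.08
tool_pos: [0.5436, -0.0885, 0.0339]
tcp_rot: [0.589, 0.808, 0.0, 0.0]
ft_force: [-2.2, 0.5, 7.3]
width: 0.0474
grasp_force: 62.7
```

Emit:
{"method": "move_arm", "body": {
  "translation": [
    [0,0,-0.03],
    [0,0,0],
    [0,0,0],
    [0,0,-0.6],
    [0,0,-1],
    [0,0,-1],
    [0,0,0]
  ],
  "rot": [
    [0,0,0],
    [0,0,0],
    [0,0,0],
    [0,0,0],
    [0,0,0],
    [0,0,0],
    [0,0,0]
  ],
  "jaw": [0.9,0.9,0.9,0.9,0.9,0.9,0.9]
}}

```text
time: 11.95
tool_pos: [0.5455, -0.0892, 0.1415]
tcp_rot: [0.589, 0.808, 0.001, 0.004]
ft_force: [-0.2, -0.2, -0.3]
width: 0.0772
grasp_force: 0.0
```

Run:
```python
from h import *
k=cal("wrist");a,d=env.grab_frame("wrist");P=cloud("wrist",d,k);cv2.imwrite("pics/w4.png",a[:,:,::-1])
for r in env.trace("wrist","tin1"):
    z=P[r["mask"]&(d>0)];w=z[(z[:,2]>.068)&(z[:,2]<.08)]
    if len(w)>50:print(r["p"],np.round(r["box"]),np.percentile(cl(w),[2,50,98],axis=0).round(4).tolist(),cv2.minAreaRect((w[:,:2]*1000).astype(np.float32)))
p,y,s,M=cur();print(s["time"],p,y)
plan((.5645,.2355,.14),171.3,9)
```

```text
0.78 [277. 218.  70.  51.] [[0.1468, -0.0241], [0.1594, -0.0015], [0.1703, 0.0205]] ((544.0469360351562, -87.5447769165039), (47.63766098022461, 30.730365753173828), 17.763341903686523)
0.21 [274. 217. 132. 320.] [[0.0261, -0.0287], [0.1776, -0.0018], [0.209, 0.0305]] ((554.67138671875, -130.47146606445312), (59.57075119018555, 183.8789520263672), 17.746009826660156)
12.05 [ 0.54288414 -0.08818362  0.13742142] 107.833558062606
rot -0.88 end [0.5647 0.2355 0.1398] 171.19
[[0.84, 0.33, -0.01], [0.79, 0.43, -0.0], [0.73, 0.53, -0.01], [0.66, 0.61, -0.01], [0.58, 0.69, -0.01], [0.49, 0.76, -0.0], [0.4, 0.81, -0.01], [0.3, 0.85, -0.01], [0.18, 0.88, -0.0]]
```

Emit:
{"method": "move_arm", "body": {
  "translation": [
    [0.84,0.33,-0.01],
    [0.79,0.43,0],
    [0.73,0.53,-0.01],
    [0.66,0.61,-0.01],
    [0.58,0.69,-0.01],
    [0.49,0.76,0],
    [0.4,0.81,-0.01],
    [0.3,0.85,-0.01],
    [0.18,0.88,0],
    [0,0,0],
    [0,0,0]
  ],
  "rot": [
    [0,0,-0.88],
    [0,0,-0.88],
    [0,0,-0.88],
    [0,0,-0.88],
    [0,0,-0.88],
    [0,0,-0.88],
    [0,0,-0.88],
    [0,0,-0.88],
    [0,0,-0.88],
    [0,0,0],
    [0,0,0]
  ],
  "jaw": [0.9,0.9,0.9,0.9,0.9,0.9,0.9,0.9,0.9,0.9,0.9]
}}

```text
time: 13.42
tool_pos: [0.564, 0.2348, 0.1384]
tcp_rot: [0.077, 0.997, -0.001, -0.001]
ft_force: [-0.1, -0.6, 0.2]
width: 0.0765
grasp_force: 0.0
```

Run:
```python
from h import *
p,y,s,M=cur();print(s["time"],p,y)
tins()
plan((.5645,.2355,.021),171.3,4)
```

```text
13.425 [0.56397082 0.23478487 0.13842738] 171.13814376616276
tin 0.72 xy 455.4 331.9 size 48.6 26.6 long axis 64.1 z 0.0609
tin 0.71 xy 563.3 235.4 size 47.9 26.6 long axis 81.7 z 0.0611
rot -0.01 end [0.5647 0.2355 0.0212] 171.41
[[0.0, 0.01, 0.74], [0.0, 0.0, 0.74], [0.0, 0.01, 0.74], [0.0, 0.01, 0.73]]
```

Emit:
{"method": "move_arm", "body": {
  "translation": [
    [0,0,0.74],
    [0,0,0.74],
    [0,0,0.74],
    [0,0,0.74],
    [0,0,0],
    [0,0,0],
    [0,0,0],
    [0,0,0],
    [0,0,0],
    [0,0,0]
  ],
  "rot": [
    [0,0,-0.05],
    [0,0,0],
    [0,0,0],
    [0,0,0],
    [0,0,0],
    [0,0,0],
    [0,0,0],
    [0,0,0],
    [0,0,0],
    [0,0,0]
  ],
  "jaw": [0.9,0.9,0.9,0.9,0.9,0.4,0.4,0.4,0.4,0.4]
}}

```text
time: 14.78
tool_pos: [0.5665, 0.2357, 0.0237]
tcp_rot: [0.073, 0.997, 0.0, 0.002]
ft_force: [0.2, -0.4, 6.8]
width: 0.0469
grasp_force: 62.7
```

Emit:
{"method": "move_arm", "body": {
  "translation": [
    [0,0,-0.6],
    [0,0,-1],
    [0,0,-1],
    [0,0,0]
  ],
  "rot": [
    [0,0,0],
    [0,0,0],
    [0,0,0],
    [0,0,0]
  ],
  "jaw": [0.4,0.4,0.4,0.4]
}}

```text
time: 15.28
tool_pos: [0.5673, 0.2361, 0.1299]
tcp_rot: [0.073, 0.997, 0.001, 0.004]
ft_force: [0.6, -0.1, -1.3]
width: 0.0471
grasp_force: 62.1
```

Run:
```python
from h import *
p,y,s,M=cur();print(p,y,s["width"],s["grasp_force"])
t=o+ax*.127-ay*.001;plan((*t,.125),107.8,10)
```

```text
[0.56729178 0.23609116 0.12988158] 171.598686195447 0.04710606625498852 62.106181383132935
rot 0.8 end [ 0.5538 -0.1204  0.1251] 107.6
[[-0.1, -0.89, 0.01], [-0.19, -0.87, 0.01], [-0.29, -0.84, 0.02], [-0.38, -0.81, 0.01], [-0.47, -0.75, 0.01], [-0.56, -0.7, 0.01], [-0.62, -0.64, 0.02], [-0.69, -0.56, 0.01], [-0.76, -0.48, 0.01], [-0.8, -0.39, 0.01]]
```

Emit:
{"method": "move_arm", "body": {
  "translation": [
    [-0.1,-0.89,0.01],
    [-0.19,-0.87,0.01],
    [-0.29,-0.84,0.02],
    [-0.38,-0.81,0.01],
    [-0.47,-0.75,0.01],
    [-0.56,-0.7,0.01],
    [-0.62,-0.64,0.02],
    [-0.69,-0.56,0.01],
    [-0.76,-0.48,0.01],
    [-0.8,-0.39,0.01],
    [0,0,0],
    [0,0,0]
  ],
  "rot": [
    [0,0,0.8],
    [0,0,0.8],
    [0,0,0.8],
    [0,0,0.8],
    [0,0,0.8],
    [0,0,0.8],
    [0,0,0.8],
    [0,0,0.8],
    [0,0,0.8],
    [0,0,0.8],
    [0,0,0],
    [0,0,0]
  ],
  "jaw": [0.4,0.4,0.4,0.4,0.4,0.4,0.4,0.4,0.4,0.4,0.4,0.4]
}}

```text
time: 16.77
tool_pos: [0.5506, -0.1203, 0.1197]
tcp_rot: [0.59, 0.807, -0.0, -0.001]
ft_force: [0.2, 0.7, -1.5]
width: 0.0474
grasp_force: 62.2
```

Run:
```python
from h import *
p,y,s,M=cur();print(s["time"],p,y,cl(p),s["width"],M[:,2])
k=cal("wrist");a,d=env.grab_frame("wrist");P=cloud("wrist",d,k);cv2.imwrite("pics/w5.png",a[:,:,::-1])
for r in env.trace("wrist","tin1"):
    z=P[r["mask"]&(d>0)];w=z[z[:,2]>np.percentile(z[:,2],90)-.006];print(r["p"],np.round(r["box"]),np.percentile(cl(w),[2,50,98],axis=0).round(4).tolist(),np.median(w[:,2]))
```

```text
16.775 [ 0.55055828 -0.12033654  0.11965468] 107.6300775068813 [0.12797419 0.00191214] 0.04738722682737684 [-0.00207316  0.0012732  -0.99999704]
0.97 [280. 280. 125. 111.] [[0.1201, -0.0208], [0.1343, 0.0012], [0.1442, 0.0234]] 0.15704985838456315
0.67 [275. 136.  84.  49.] [[0.1767, -0.0183], [0.1894, 0.0038], [0.2012, 0.0263]] 0.07311239566253347
0.56 [285. 184.  80.  50.] [[0.146, -0.0243], [0.1589, -0.002], [0.1701, 0.0206]] 0.07310618253166916
```

Emit:
{"method": "move_arm", "body": {
  "translation": [
    [-0.08,0.06,0],
    [0,0,0.7],
    [0,0,0.7],
    [0,0,0.5],
    [0,0,0.1],
    [0,0,0],
    [0,0,0]
  ],
  "rot": [
    [0,0,0],
    [0,0,0],
    [0,0,0],
    [0,0,0],
    [0,0,0],
    [0,0,0],
    [0,0,0]
  ],
  "jaw": [0.4,0.4,0.4,0.4,0.4,0.4,0.4]
}}

```text
time: 17.75
tool_pos: [0.5556, -0.1238, 0.0421]
tcp_rot: [0.591, 0.807, 0.0, 0.001]
ft_force: [-0.3, 0.1, -0.7]
width: 0.0472
grasp_force: 62.2
```

Emit:
{"method": "move_arm", "body": {
  "translation": [
    [0,0,0.08],
    [0,0,0],
    [0,0,0]
  ],
  "rot": [
    [0,0,0],
    [0,0,0],
    [0,0,0]
  ],
  "jaw": [0.4,0.4,0.4]
}}

```text
time: 18.12
tool_pos: [0.5547, -0.1234, 0.0378]
tcp_rot: [0.591, 0.807, 0.0, 0.0]
ft_force: [0.8, -0.9, -0.8]
width: 0.0472
grasp_force: 62.2
```

Emit:
{"method": "move_arm", "body": {
  "translation": [
    [0,0,0.05],
    [0,0,0.03],
    [0,0,0]
  ],
  "rot": [
    [0,0,0],
    [0,0,0],
    [0,0,0]
  ],
  "jaw": [0.4,0.4,0.4]
}}

```text
time: 18.5
tool_pos: [0.5549, -0.1235, 0.0357]
tcp_rot: [0.591, 0.807, -0.0, -0.0]
ft_force: [-4.1, 1.0, 7.6]
width: 0.0472
grasp_force: 63.4
```

Emit:
{"method": "move_arm", "body": {
  "translation": [
    [0,0,-0.02],
    [0,0,0],
    [0,0,0],
    [0,0,-0.6],
    [0,0,-1],
    [0,0,-1],
    [0,0,-1],
    [0,0,-1],
    [0,0,-0.8],
    [0,0,0],
    [0,0,0]
  ],
  "rot": [
    [0,0,0],
    [0,0,0],
    [0,0,0],
    [0,0,0],
    [0,0,0],
    [0,0,0],
    [0,0,0],
    [0,0,0],
    [0,0,0],
    [0,0,0],
    [0,0,0]
  ],
  "jaw": [0.9,0.9,0.9,0.9,0.9,0.9,0.9,0.9,0.9,0.9,0.9]
}}

```text
time: 19.88
tool_pos: [0.5541, -0.1231, 0.2499]
tcp_rot: [0.591, 0.807, -0.0, -0.001]
ft_force: [0.3, -0.4, -0.2]
width: 0.0765
grasp_force: 0.0
```

Run:
```python
from h import *
k=cal("wrist");a,d=env.grab_frame("wrist");P=cloud("wrist",d,k);cv2.imwrite("pics/w5.png",a[:,:,::-1])
for r in env.trace("wrist","tin1"):
    z=P[r["mask"]&(d>0)];w=z[(z[:,2]>.068)&(z[:,2]<.08)]
    if len(w)>50:
        c=cl(w);print(round(r["p"],2),np.percentile(c,[2,50,98],axis=0).round(4).tolist(),cv2.minAreaRect((w[:,:2]*1000).astype(np.float32)))
q=P[d>0];L=cl(q)
for nm,(x0,x1),(z0,z1) in [("trig",(0,.04),(.13,.17)),("hand",(-.05,-.01),(.13,.17)),("face",(.07,.1),(.05,.075))]:
    w=(L[:,0]>x0)&(L[:,0]<x1)&(q[:,2]>z0)&(q[:,2]<z1)&(abs(L[:,1])<.04)
    if w.sum()>5: print(nm,w.sum(),np.percentile(L[w],[1,50,99],axis=0).round(4).tolist(),np.percentile(q[w,2],[50,99]).round(3))
p,y,s,M=cur();print(s["time"],p,y,cl(p))
# trigger approach: tool y along clamp x, centre between outer faces: x=(-.032+.022)/2
t=o+ax*-.005-ay*.0013;print(t);plan((*t,.215),17.8,12)
```

```text
0.94 [[0.1767, -0.0189], [0.1897, 0.0038], [0.2014, 0.0263]] ((530.102294921875, -62.83526611328125), (47.9600944519043, 24.963855743408203), 17.599355697631836)
0.93 [[0.1459, -0.0243], [0.1586, -0.0017], [0.17, 0.0207]] ((544.8729248046875, -91.16622161865234), (47.509578704833984, 25.729990005493164), 18.750886917114258)
0.9 [[0.1152, -0.0247], [0.128, -0.0016], [0.1396, 0.0206]] ((554.4989013671875, -119.5782699584961), (47.98312759399414, 25.52821922302246), 17.660871505737305)
trig 453 [[0.0176, -0.0106], [0.0238, 0.0007], [0.0257, 0.0123]] [0.146 0.15 ]
hand 776 [[-0.0301, -0.0116], [-0.0202, 0.0009], [-0.0185, 0.0136]] [0.149 0.156]
face 396 [[0.0889, -0.0195], [0.0943, 0.0006], [0.096, 0.0208]] [0.065 0.067]
19.975 [ 0.55375065 -0.12303748  0.24915802] 107.58897736207815 [ 0.12442666 -0.00030174]
[ 0.59426624 -0.24596324]
rot 0.94 end [ 0.5945 -0.2459  0.2152] 17.35
[[-0.27, 0.0, 0.07], [-0.27, 0.04, 0.07], [-0.26, 0.07, 0.07], [-0.24, 0.11, 0.07], [-0.23, 0.14, 0.08], [-0.22, 0.17, 0.07], [-0.19, 0.19, 0.07], [-0.16, 0.21, 0.07], [-0.13, 0.24, 0.07], [-0.1, 0.25, 0.07], [-0.06, 0.26, 0.07], [-0.03, 0.27, 0.07]]
```

View pics/w5.png

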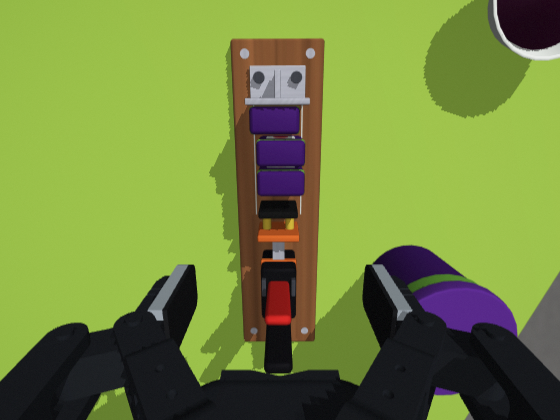

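The picture shows three tins flat to flat in the lane at rows 120, 152 and 182. The sprung face is at row 208 with yellow pins behind it, the trigger is at (279,300) and the handle at (278,350). Next is the trigger.

Emit:
{"method": "move_arm", "body": {
  "translation": [
    [-0.27,0,0.07],
    [-0.27,0.04,0.07],
    [-0.26,0.07,0.07],
    [-0.24,0.11,0.07],
    [-0.23,0.14,0.08],
    [-0.22,0.17,0.07],
    [-0.19,0.19,0.07],
    [-0.16,0.21,0.07],
    [-0.13,0.24,0.07],
    [-0.1,0.25,0.07],
    [-0.06,0.26,0.07],
    [-0.03,0.27,0.07]
  ],
  "rot": [
    [0,0,0.94],
    [0,0,0.94],
    [0,0,0.94],
    [0,0,0.94],
    [0,0,0.94],
    [0,0,0.94],
    [0,0,0.94],
    [0,0,0.94],
    [0,0,0.94],
    [0,0,0.94],
    [0,0,0.94],
    [0,0,0.94]
  ],
  "jaw": [1,1,1,1,1,1,1,1,1,1,1,1]
}}

```text
time: 21.48
tool_pos: [0.5948, -0.2462, 0.2152]
tcp_rot: [0.989, 0.149, -0.001, -0.001]
ft_force: [0.9, -0.5, -0.7]
width: 0.0854
grasp_force: 0.0
```

Emit:
{"method": "move_arm", "body": {
  "translation": [
    [0,0,0],
    [0,0,0]
  ],
  "rot": [
    [0,0,-0.05],
    [0,0,0]
  ],
  "jaw": [1,1]
}}

```text
time: 21.72
tool_pos: [0.595, -0.2458, 0.2164]
tcp_rot: [0.988, 0.155, -0.001, -0.001]
ft_force: [0.0, 0.3, -0.4]
width: 0.085
grasp_force: 0.0
```

Run:
```python
from h import *
p,y,s,M=cur();print(s["time"],p,y,cl(p),s["width"])
k=cal("wrist");a,d=env.grab_frame("wrist");P=cloud("wrist",d,k);cv2.imwrite("pics/w6.png",a[:,:,::-1])
q=P[d>0];L=cl(q)
for nm,(x0,x1),(z0,z1) in [("trig",(0,.04),(.13,.17)),("hand",(-.05,-.01),(.13,.17))]:
    w=(L[:,0]>x0)&(L[:,0]<x1)&(q[:,2]>z0)&(q[:,2]<z1)&(abs(L[:,1])<.04)
    if w.sum()>5: print(nm,w.sum(),np.percentile(L[w],[1,50,99],axis=0).round(4).tolist(),np.percentile(q[w,2],[50,99]).round(3))
plan((*(o-ax*.006),.102),17.8,4)
```

```text
21.725 [ 0.59501175 -0.2458175   0.21642817] 17.865731814417256 [-0.00508914 -0.00205437] 0.08503866866357493
trig 610 [[0.0131, -0.0115], [0.0184, -0.0021], [0.0248, 0.0106]] [0.147 0.149]
hand 840 [[-0.033, -0.0126], [-0.0253, -0.0035], [-0.0198, 0.0116]] [0.154 0.156]
rot 0.0 end [ 0.5935 -0.2472  0.1019] 17.85
[[-0.01, 0.01, 0.72], [-0.02, 0.0, 0.71], [-0.01, 0.01, 0.72], [-0.01, 0.0, 0.72]]
```

Emit:
{"method": "move_arm", "body": {
  "translation": [
    [-0.01,0.01,0.72],
    [-0.02,0,0.71],
    [-0.01,0.01,0.72],
    [-0.01,0,0.72],
    [0,0.2,0],
    [0,0,0],
    [0,0,0]
  ],
  "rot": [
    [0,0,0],
    [0,0,0],
    [0,0,0],
    [0,0,0],
    [0,0,0],
    [0,0,0],
    [0,0,0]
  ],
  "jaw": [1,1,1,1,1,1,1]
}}

```text
time: 22.65
tool_pos: [0.5972, -0.256, 0.1045]
tcp_rot: [0.988, 0.154, 0.001, 0.001]
ft_force: [0.3, 1.1, -0.2]
width: 0.0854
grasp_force: 0.0
```

Run:
```python
from h import *
p,y,s,M=cur();print(s["time"],p,y,cl(p),s["ft_force"])
```

```text
22.65 [ 0.59720075 -0.25598908  0.1044791 ] 17.760531170462762 [-0.01544296 -0.00102917] [ 0.34739011  1.09285146 -0.17155636]
```

Emit:
{"method": "move_arm", "body": {
  "translation": [
    [0,0,0],
    [0,0,0],
    [0,0,0],
    [0,0,0],
    [0,0,0],
    [0,0,0]
  ],
  "rot": [
    [0,0,0],
    [0,0,0],
    [0,0,0],
    [0,0,0],
    [0,0,0],
    [0,0,0]
  ],
  "jaw": [0.3,0.3,0.3,0.3,0.3,0.3]
}}

```text
time: 23.4
tool_pos: [0.5963, -0.2538, 0.1042]
tcp_rot: [0.988, 0.154, 0.0, -0.002]
ft_force: [-0.4, 2.3, 7.6]
width: 0.0364
grasp_force: 63.8
```

```bash
cat >> h.py <<'E'
def facepos(name=None):
    k=cal("wrist");a,d=env.grab_frame("wrist");P=cloud("wrist",d,k)
    if name: cv2.imwrite("pics/"+name,a[:,:,::-1])
    h=cv2.cvtColor(a,cv2.COLOR_RGB2HSV);q=P[d>0];hh=h[d>0];L=cl(q)
    b=(L[:,0]>.05)&(L[:,0]<.2)&(abs(L[:,1])<.03)
    up=b&(q[:,2]>.057)&(q[:,2]<.068)
    org=up&(hh[:,0]>=5)&(hh[:,0]<20)&(hh[:,1]>150);blk=up&(hh[:,2]<60)&(q[:,2]<.0672)
    pur=b&(q[:,2]>.0695)&(q[:,2]<.079)
    for n,w in [("orange",org),("black",blk),("tins",pur)]:
        if w.sum()>5: print(n,w.sum(),np.percentile(L[w,0],[2,50,98]).round(4))
    p,y,s,M=cur();print(s["time"],cl(p).round(4),s["width"].round(4),s["grasp_force"],np.round(s["ft_force"],1))
E
python3 -c "
from h import *
facepos('w7.png')"
```

```text
orange 1245 [0.0693 0.0716 0.0769]
black 1662 [0.0962 0.0999 0.1446]
tins 4260 [0.1139 0.128  0.1505]Traceback (most recent call last):
  File "<string>", line 3, in <module>
    facepos('w7.png')
    ~~~~~~~^^^^^^^^^^
  File "h.py", line 50, in facepos
    p,y,s,M=cur();print(s["time"],cl(p).round(4),s["width"].round(4),s["grasp_force"],np.round(s["ft_force"],1))
                                                 ^^^^^^^^^^^^^^^^
AttributeError: 'float' object has no attribute 'round'
```

View pics/w7.png

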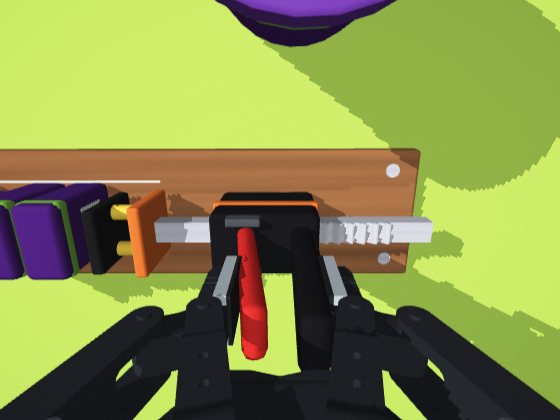

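The picture shows the trigger at (253,300) squeezed against the handle at (310,300). The face is at (108,235), about 10 mm further on and still clear of the tins, with the yellow pins at full length. Next I'll release and pump twice more.

Emit:
{"method": "move_arm", "body": {
  "translation": [
    [0,0,0],
    [0,0,0],
    [0,0,0],
    [0,0,0],
    [0,0,0],
    [0,0,0],
    [0,0,0],
    [0,0,0],
    [0,0,0],
    [0,0,0],
    [0,0,0],
    [0,0,0]
  ],
  "rot": [
    [0,0,0],
    [0,0,0],
    [0,0,0],
    [0,0,0],
    [0,0,0],
    [0,0,0],
    [0,0,0],
    [0,0,0],
    [0,0,0],
    [0,0,0],
    [0,0,0],
    [0,0,0]
  ],
  "jaw": [1,1,1,1,1,1,0.3,0.3,0.3,0.3,0.3,0.3]
}}

```text
time: 24.95
tool_pos: [0.5961, -0.2539, 0.1036]
tcp_rot: [0.988, 0.154, -0.0, -0.002]
ft_force: [-0.2, 1.7, 7.3]
width: 0.0364
grasp_force: 63.9
```

```bash
sed -i 's/s\["width"\].round(4)/round(s["width"],4)/' h.py; python3 -c "
from h import *
facepos()"
```

```text
orange 1287 [0.0773 0.0795 0.0849]
black 1442 [0.1041 0.1067 0.1445]
tins 4270 [0.114  0.1279 0.1504]
25.0 [-0.0131 -0.0007] 0.0362 63.93500895705074 [0.2 2.8 6.9]
```

Emit:
{"method": "move_arm", "body": {
  "translation": [
    [0,0,0],
    [0,0,0],
    [0,0,0],
    [0,0,0],
    [0,0,0],
    [0,0,0],
    [0,0,0],
    [0,0,0],
    [0,0,0],
    [0,0,0],
    [0,0,0],
    [0,0,0]
  ],
  "rot": [
    [0,0,0],
    [0,0,0],
    [0,0,0],
    [0,0,0],
    [0,0,0],
    [0,0,0],
    [0,0,0],
    [0,0,0],
    [0,0,0],
    [0,0,0],
    [0,0,0],
    [0,0,0]
  ],
  "jaw": [1,1,1,1,1,1,0.3,0.3,0.3,0.3,0.3,0.3]
}}

```text
time: 26.5
tool_pos: [0.5961, -0.2539, 0.1036]
tcp_rot: [0.988, 0.154, -0.0, -0.002]
ft_force: [-0.6, 1.6, 7.4]
width: 0.0362
grasp_force: 64.6
```

```bash
python3 -c "
from h import *
facepos()"
```

```text
orange 1315 [0.0852 0.0873 0.0928]
black 1422 [0.1121 0.1143 0.1218]
tins 3835 [0.1212 0.1334 0.1509]
26.55 [-0.0131 -0.0007] 0.0363 64.61074868682772 [-0.5  2.3  7.4]
```

Emit:
{"method": "move_arm", "body": {
  "translation": [
    [0,0,0],
    [0,0,0],
    [0,0,0],
    [0,0,0],
    [0,0,0],
    [0,0,0],
    [0,0,0],
    [0,0,0],
    [0,0,0],
    [0,0,0],
    [0,0,0],
    [0,0,0]
  ],
  "rot": [
    [0,0,0],
    [0,0,0],
    [0,0,0],
    [0,0,0],
    [0,0,0],
    [0,0,0],
    [0,0,0],
    [0,0,0],
    [0,0,0],
    [0,0,0],
    [0,0,0],
    [0,0,0]
  ],
  "jaw": [1,1,1,1,1,1,0.3,0.3,0.3,0.3,0.3,0.3]
}}

```text
time: 28.05
tool_pos: [0.5962, -0.2539, 0.1036]
tcp_rot: [0.988, 0.154, -0.0, -0.002]
ft_force: [-1.0, 1.9, 7.8]
width: 0.0365
grasp_force: 64.9
```

```bash
python3 -c "
from h import *
facepos('w8.png')"
```

```text
orange 1365 [0.0926 0.0946 0.1002]
black 1444 [0.1162 0.1185 0.1255]
tins 3342 [0.1249 0.1354 0.1521]
28.1 [-0.0131 -0.0007] 0.0364 64.91896145744249 [-0.7  2.5  7. ]
```

View pics/w8.png

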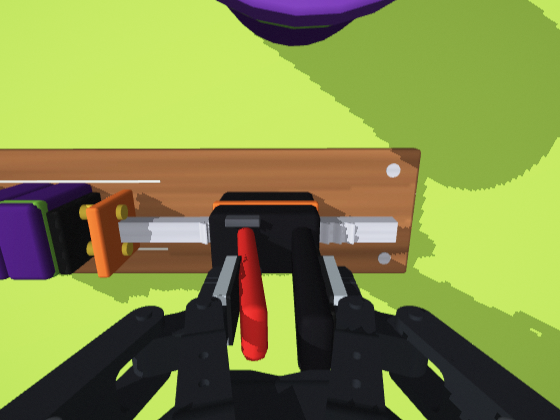

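The picture shows the pins now standing out behind the orange plate at (95–122,210–245), and the gap between face and plate has shrunk by about 3.5 mm. The tins are tight and the trigger is fully squeezed at 36 mm, so I'll hand in.

```bash
python3 -c "
from h import *
print(env.hand_in())"
```

```text
the job is handed in; nothing more can be done
None
```

The clamp now holds three tins pressed against the end stop, with the sprung face sunk about 3.5 mm and the trigger held fully squeezed; the job is handed in at about 28 s of the 72 s, and no verdict was returned.

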